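# Tip the blue fittings skip into its carton and set it back

### The job

Push the bar of the blue tipping skip past its balance point and all the way over so that both grey elbows drop into the open carton in front of it, then ease it gently back fully upright, slowly enough that it never snaps or falls back, and let go. Leave the green skip as it is.

Things in the scene. Friction and masses are not known exactly. Their poses are not given: they have to be found in the camera images.
- blue_skip (a joint): Tilt (rad) of the blue sheet-metal skip: open scoop 165 long, 130 wide, 68 mm deep with a sloping nose, hinged on a fixed stand. 0 = upright on its home stop, 1.5 = right over on its dump stop. Over-centre detent: its heavy bar holds it at both ends; about 3 N at the bar lifts it off home, 2 N off the dump stop; past the balance (about 1.0) it falls on to the other end unless held.
- blue_hinge (a point): Centre of the blue skip's hinge, on its stand, 180 mm above the bench. Axes: x level, the way it tips (to the carton); y along the hinge; z up. The skip turns about +y. Grey cheeks stand 77 to 85 mm either side in y (hinge ends to 91 mm), up to 18 mm above the hinge. Position and yaw vary; the blue and green sets may change places.
- blue_bar (a point): Middle of the blue skip's push bar: round, solid steel, 20 mm thick, along the hinge's y, 108 mm free between two 8 mm arms. Upright: 85 mm behind (-x) and 85 mm above the hinge, 50 mm above the rear wall's rim. It swings with the skip on a 120 mm arc; right over: 79 mm ahead (+x), 91 mm above. Free all round from above; gripped, it turns between the fingers.
- blue_carton: Fixed open white carton with a blue band, 200 mm along x by 170 mm along y, 85 mm high, walls 4 mm, on the bench in front of the blue skip under its nose. Origin at the centre of its underside, x the way the skip tips, z up.
- elbow_a_center (a point): Centre of one grey plastic pipe elbow (about 40 x 40 x 34 mm, 60 g), loose on the floor of the blue skip.
- elbow_b_center (a point): Centre of the other, identical grey pipe elbow in the blue skip.
- green_skip (a joint): Tilt of the green skip on the neighbouring stand, the same mechanism as the blue one, loaded with two white caps and with a carton of its own (green band). 0 = upright. Not to be tipped.
Mind the look-alikes: they are no part of the job. Leave any pink or purple look-alike of the part that bears elbow_a_center alone.

How it is judged (in metres and radians):
On the way:
1. the blue skip is tipped right over (within 0.15 rad of its dump stop) and both elbows are in its carton (value of joint blue_skip above 1.35 rad and x of elbow_a_center in the frame of blue_carton between -0.1 and 0.1 m and y of elbow_a_center in the frame of blue_carton between -0.085 and 0.085 m and z of each of elbow_a_center, elbow_b_center in the frame of blue_carton below 0.085 m and x of elbow_b_center in the frame of blue_carton between -0.1 and 0.1 m and y of elbow_b_center in the frame of blue_carton between -0.085 and 0.085 m), for 0.1 s.
At the end, for the whole second after the job is handed in: The blue skip is upright again (within 0.15 rad of its home stop), at rest and released, with both elbows lying inside the blue-banded carton (value of joint blue_skip below 0.15 rad and velocity of joint blue_skip between -0.1 and 0.1 rad/s and x of elbow_a_center in the frame of blue_carton between -0.1 and 0.1 m and y of elbow_a_center in the frame of blue_carton between -0.085 and 0.085 m and z of each of elbow_a_center, elbow_b_center in the frame of blue_carton below 0.085 m and x of elbow_b_center in the frame of blue_carton between -0.1 and 0.1 m and y of elbow_b_center in the frame of blue_carton between -0.085 and 0.085 m); the robot touches nothing.
It fails at once if the blue skip snaps or falls back (swings back faster than 1.8 rad/s, about 0.2 m/s at the bar) (velocity of joint blue_skip below -1.8 rad/s).
It fails at once if the green skip is tipped by more than 0.2 rad (value of joint green_skip above 0.2 rad).
It also fails if it takes over 45 s, if anything falls off the work surface, if the arm or the gripper's body presses on something with over 40 N, if the wrist force passes 120 N, or if a joint passes its speed limit or range.

### The arm

A 6-joint arm with a two-finger parallel gripper is mounted at the origin on the work surface. World frame = base frame: x ahead of the robot, y to its left, z up, the work surface at z = 0. Lengths are in mm, angles in degrees, forces in N, time in s.
With the tool pointing down it reaches from about 350 to 850 mm from the base axis. Payload 8.1 kg.
Tool frame: the origin (TCP) lies on the centre line of the jaws, within the pads' length; the fingertips stand 8 mm ahead of it and the grasp point (between the pads) lies 11 mm behind it; x points along the fingers, z is the direction in which the jaws open and shut, and the axes are right-handed (so a half turn about x gives the same grasp; the last joint's range is limited). The gripper opens to 85 mm and grips with 20 to 120 N. Pads are 22 mm wide; open, the fingers measure 114 mm over their backs; the gripper's body (76 mm by 85 mm) begins 54 mm behind the grasp point. The pads swing forward as they close: fully open they stand 13 mm farther back than shut.
Start: joints at [67.357, 7.471, 85.268, -0, 87.261, -4.893], TCP at [182.899, 571.448, 239.292] pointing down, gripper open.
Joint ranges: [-169.43, 169.43], [-51.17, 129.36], [1.28, 143.12], [-76.62, 256.62], [0, 156.53], [-152.29, 152.29]. Speed limits (degrees/s): [136.94, 136.94, 159.86, 180, 180, 180].

### API

Orientations are given as [roll, pitch, yaw] about the fixed x, y, z axes, in that order (R = Rz(yaw) Ry(pitch) Rx(roll)).
In Python, from bench import r, vision, order gives the robot as it stands. The module is installed in compiled form; this text tells all that it offers.
- The arm moves only by the shell command python3 -m jog 'ROWS' [FORCE]. ROWS is JSON, a list of rows, each a list of 3 entries, a list of its own where there are three numbers: the shift along the world's x, y, z in m, then the turn, a rotation vector about the world's x, y, z in rad, then the opening, from -1 (shut) to 1 (fully open). A call has 1 to 5 rows; each row is the pose to reach, as a shift and turn from the pose commanded when the call began; what a row does not reach only later rows make up. A row lasts 1/12 s, in which the tool goes at most 41.7 mm and 7.16 degrees, less where a joint would pass 70% of its speed; a pose out of reach is approached as far as the arm can. A call with a gripper value outside its range is refused whole. The fingers move at their own pace and stop on an object; FORCE is the grip in N (left out, the last holds). Time passes only in rows, so rows that repeat a pose let the fingers close. It gives the time, the measured TCP pose, the force and the opening at its end, in the units of the state.
- r.sense(): the state, without advancing time (a new reading comes with each control period).
- vision.snapshot(name): name is "scene" or "top" or "wrist"; returns the picture (384x512x3 uint8, red, green, blue); there is no depth.
- vision.camera_model(name): a dict with "fov_y" (degrees; the focal length in pixels is half the picture's height over the tangent of half this angle, whatever the lens; pixels are square), "cx", "cy" (the principal point, pixels), "D" ([k1, k2, p1, p2, k3] as OpenCV has them; the pictures are not rectified), "world_to_cam" (4x4, takes a point from world to camera coordinates). Camera axes: x right, y down, z forward; pixel columns grow to the right and rows downward; lengths in mm; the calibration is good to about 2 mm. A picture is of the moment at which its call begins: read the wrist's pose just before it. camera_model takes no time and is no camera call; for the wrist camera it gives the pose at the moment of the call.
- order.hand_in(): hands the job in, once; it reports no verdict.
The state is a dict: "time": time; "joint_pos": joint angles; "qd": joint speeds; "joint_efforts": joint torques, N m; "tool_pos": TCP position; "tcp_rot": TCP orientation; "ft_force": force on the tool from outside, world axes, zero at the start; "wrist_torque": the same for the moment, N m; "finger_gap": finger opening in mm.
Only numpy, scipy, OpenCV 4.12 (cv2) and the standard library are available. Lean on these libraries where they do the work, as an engineer would, in place of code of your own. Each camera call takes 0.05 s, during which the arm holds its last target.

## Working session

There is one attempt and no reset: what is moved stays moved. The work goes in short steps, Python scripts to look and compute and a shell command to move; the robot and the scene stay as the last step left them, time stands still between calls to the robot, and variables do not carry over. Pictures are saved under pics/ and viewed, and the job is handed in when it is done.

```bash
mkdir -p pics; ls; python3 - <<'E'
from bench import r, vision, order
import cv2
print(r.sense())
for n in ["scene","top","wrist"]:
    im=vision.snapshot(n); cv2.imwrite(f"pics/{n}0.png",cv2.cvtColor(im,cv2.COLOR_RGB2BGR))
    m=vision.camera_model(n); print(n,m)
E
```

```text
pics
{'time': 0.0, 'joint_pos': array([ 6.73579428e+01,  7.51563839e+00,  8.53313046e+01, -1.26672230e-03,
        8.72609307e+01, -4.89316011e+00]), 'qd': array([ 0.02627165, -0.05345081, -0.0309874 , -0.06175651,  0.01196987,
       -0.06193402]), 'joint_efforts': array([ 2.46249811e-04, -5.69390523e+01, -5.00553954e+01, -9.33630781e-05,
        1.43924533e-02, -2.69992336e-05]), 'tool_pos': array([182.68333465, 570.93803171, 238.21947706]), 'tcp_rot': array([ 175.77878289,   89.89211887, -111.97005249]), 'ft_force': array([-0.16559458, -0.29286203, -0.25510629]), 'wrist_torque': array([-0.06059982, -0.05053994, -0.0194067 ]), 'finger_gap': 85.36196100106541}
scene {'fov_y': 45.614847129953084, 'cx': 249.8286049266032, 'cy': 198.56414071845916, 'D': array([-0.12495208,  0.        ,  0.        ,  0.        ,  0.        ]), 'world_to_cam': array([[-6.38003032e-01,  7.70033849e-01,  5.22291910e-05,
         2.56374237e+02],
       [ 6.67405990e-01,  5.53005683e-01, -4.98752403e-01,
        -2.62668150e+02],
       [-3.84085116e-01, -3.18170687e-01, -8.66744505e-01,
         1.42526656
[... 438 characters left out ...]
+02],
       [ 2.11008165e-01, -9.22168662e-03, -9.77440799e-01,
         9.70941646e+02],
       [ 0.00000000e+00,  0.00000000e+00,  0.00000000e+00,
         1.00000000e+00]])}
wrist {'fov_y': 67.63444284724505, 'cx': 253.0849142473245, 'cy': 191.31071184986436, 'D': array([-0.02546096,  0.        ,  0.        ,  0.        ,  0.        ]), 'world_to_cam': array([[ 3.04348986e-01,  9.52557676e-01, -2.35968246e-03,
        -5.99886989e+02],
       [ 9.08664983e-01, -2.89579851e-01,  3.00784739e-01,
        -3.90633428e+01],
       [ 2.85831496e-01, -9.36876912e-02, -9.53689138e-01,
         3.78618832e+02],
       [ 0.00000000e+00,  0.00000000e+00,  0.00000000e+00,
         1.00000000e+00]])}
```

View pics/scene0.png

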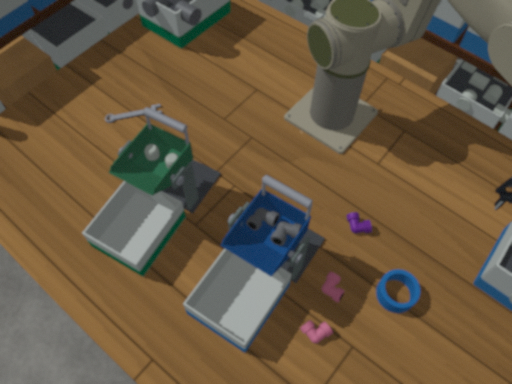

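View pics/top0.png

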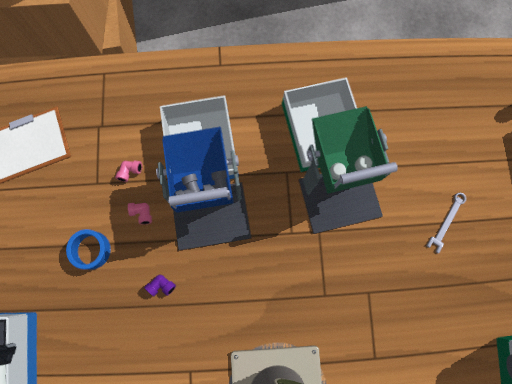

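View pics/wrist0.png

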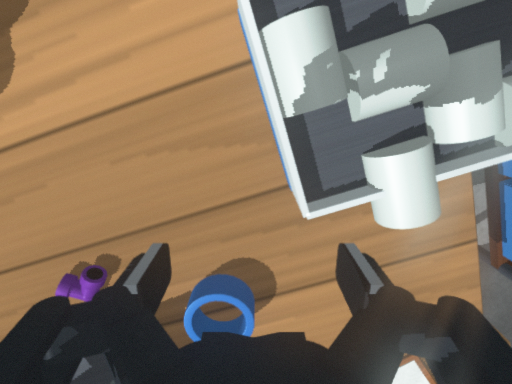

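```bash
cat > h.py <<'E'
import numpy as np, cv2
from bench import r, vision, order
def K(m):
    f=192/np.tan(np.radians(m['fov_y']/2)); return np.array([[f,0,m['cx']],[0,f,m['cy']],[0,0,1]])
def ray(m,px):
    p=cv2.undistortPoints(np.array(px,float).reshape(-1,1,2),K(m),m['D']).reshape(-1,2)
    T=np.array(m['world_to_cam']);R=T[:3,:3];c=-R.T@T[:3,3]
    return c,np.c_[p,np.ones(len(p))]@R
def onz(m,px,z):
    c,d=ray(m,px); return c+d*((z-c[2])/d[:,2])[:,None]
def proj(m,P):
    T=np.array(m['world_to_cam']);rv=cv2.Rodrigues(T[:3,:3])[0]
    return cv2.projectPoints(np.array(P,float).reshape(-1,1,3),rv,T[:3,3],K(m),m['D'])[0].reshape(-1,2)
def tri(m1,p1,m2,p2):
    c1,d1=ray(m1,p1);c2,d2=ray(m2,p2);out=[]
    for a,b in zip(d1,d2):
        s=np.linalg.lstsq(np.c_[a,-b],c2-c1,rcond=None)[0]
        A=c1+a*s[0];B=c2+b*s[1];out.append(np.r_[(A+B)/2,np.linalg.norm(A-B)])
    return np.array(out)
def save(im,n): cv2.imwrite(f"pics/{n}.png",cv2.cvtColor(im,cv2.COLOR_RGB2BGR))
E
python3 - <<'E'
import cv2
a=cv2.imread('pics/top0.png')[80:260,140:260]; b=cv2.imread('pics/scene0.png')[160:360,170:340]
cv2.imwrite('pics/topz.png',cv2.resize(a,None,fx=3.3,fy=3.3,interpolation=2)); cv2.imwrite('pics/scz.png',cv2.resize(b,None,fx=3,fy=3,interpolation=2))
E
```

```text
(no output)
```

View pics/topz.png

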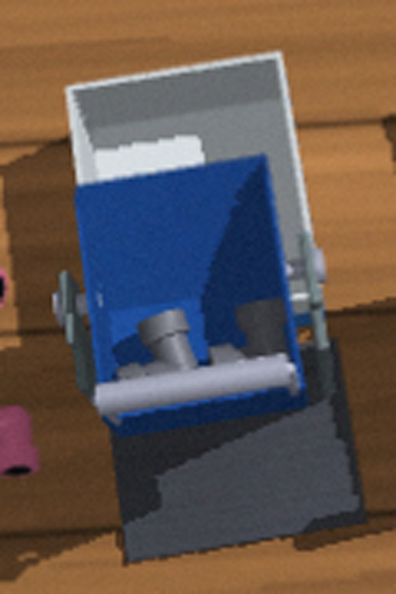

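View pics/scz.png

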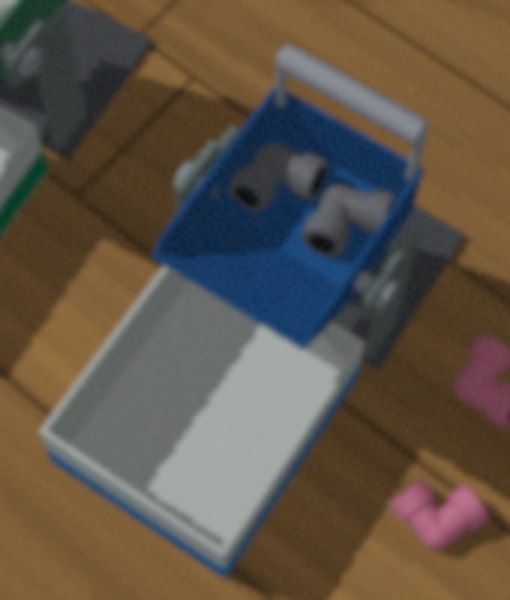

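```bash
python3 - <<'E'
from h import *
mt=vision.camera_model('top');ms=vision.camera_model('scene')
t=lambda u,v:(140+u/3.3,80+v/3.3); s=lambda u,v:(170+u/3,160+v/3)
T=[t(97,399),t(296,374)];S=[s(419,130),s(282,55)]
print('tri bar',tri(mt,T,ms,S).round(1))
b=onz(mt,T,265);print('z265 top',b.round(1)); b2=onz(ms,S,265);print('scene',b2.round(1))
c=onz(mt,[t(67,88),t(281,53)],85);print('carton far',c.round(1),np.linalg.norm(c[0]-c[1]))
cs=onz(ms,[s(45,432),s(228,562),s(362,352)],85);print('carton scene',cs.round(1),np.linalg.norm(cs[0]-cs[1]),np.linalg.norm(cs[1]-cs[2]))
h=onz(mt,[t(57,308),t(322,266)],180);print('hinge',h.round(1),h.mean(0),np.linalg.norm(h[0]-h[1]))
for n,v in [('bar',b[1]-b[0]),('cart',c[1]-c[0]),('hinge',h[1]-h[0])]: print(n,'yaw',np.degrees(np.arctan2(v[0],-v[1])).round(2))
for z in [('bar',b.mean(0)),('barS',b2.mean(0))]: print(z)
E
```

```text
tri bar [[442.8 198.9 266.1   1.6]
 [451.8  80.8 257.    1.7]]
z265 top [[442.6 199.8 265. ]
 [450.6  79.8 265. ]]
scene [[442.7 198.  265. ]
 [455.5  84.5 265. ]]
carton far [[725.7 253.   85. ]
 [743.8  85.   85. ]] 168.98926202041866
carton scene [[744.2  90.6  85. ]
 [730.  261.   85. ]
 [538.  237.6  85. ]] 170.92599429035266 193.42192009393852
hinge [[523.3 241.7 180. ]
 [541.5  61.4 180. ]] [532.41894306 151.55374879 180.        ] 181.13386702502692
bar yaw 3.83
cart yaw 6.16
hinge yaw 5.75
('bar', array([446.60901599, 139.81819907, 265.        ]))
('barS', array([449.100323 , 141.2647702, 265.       ]))
```

```bash
python3 - <<'E'
from h import *
from scipy.spatial.transform import Rotation as Ro
s=r.sense();R=Ro.from_euler('xyz',s['tcp_rot'],degrees=True);print(R.as_matrix().round(3))
x=np.array([np.cos(.1047),np.sin(.1047),0]);d=np.array([0,0,-1.])
for sg in (1,-1):
    z=sg*x; G=Ro.from_matrix(np.c_[d,np.cross(z,d),z]); print(sg,(G*R.inv()).as_rotvec().round(3),(G*R.inv()).magnitude()*57.3)
print((np.array([447.5,140.8,340])-s['tool_pos']))
E
```

```text
[[-0.001 -0.952  0.305]
 [-0.001  0.305  0.952]
 [-1.     0.    -0.001]]
1 [ 1.000e-03 -1.000e-03 -1.156e+00] 66.25596758924732
-1 [1.000e-03 1.000e-03 1.985e+00] 113.7573567878835
[ 264.78088208 -430.26961636  101.52283299]
```

```bash
python3 -m jog '[[[0,0,0.035],[0,0,-0.1],1],[[0,0,0.07],[0,0,-0.2],1],[[0.02,-0.025,0.1],[0,0,-0.3],1],[[0.04,-0.058,0.1],[0,0,-0.4],1],[[0.06,-0.092,0.1],[0,0,-0.5],1]]'
python3 -m jog '[[[0.021,-0.034,0],[0,0,-0.1],1],[[0.042,-0.068,0],[0,0,-0.2],1],[[0.063,-0.102,0],[0,0,-0.3],1],[[0.084,-0.136,0],[0,0,-0.4],1],[[0.105,-0.170,0],[0,0,-0.5],1]]'
python3 -m jog '[[[0.02,-0.034,0],[0,0,-0.1],1],[[0.04,-0.068,0],[0,0,-0.156],1],[[0.06,-0.102,0],[0,0,-0.156],1],[[0.08,-0.136,0],[0,0,-0.156],1],[[0.1,-0.168,0],[0,0,-0.156],1]]'
```

```text
time: 0.57
tool_pos: [243.6, 479.6, 342.0]
tcp_rot: [12.0, 89.7, 55.5]
ft_force: [1.9, -0.0, 0.2]
finger_gap: 85.5
time: 0.98
tool_pos: [348.3, 307.7, 339.1]
tcp_rot: [-153.0, 90.0, -138.3]
ft_force: [1.1, 0.4, -0.4]
finger_gap: 85.1
time: 1.4
tool_pos: [448.4, 139.4, 339.2]
tcp_rot: [-19.8, 90.0, -13.8]
ft_force: [0.3, 0.5, 0.2]
finger_gap: 85.3
```

```bash
python3 - <<'E'
from h import *
s=r.sense();print(s['time'],s['tool_pos'],s['tcp_rot'],s['joint_pos'],s['ft_force'])
m=vision.camera_model('wrist');im=vision.snapshot('wrist');save(im,'wrist1')
print(proj(m,[[442,193.8,265],[453,86,265],[447.5,140.8,265],[532,150,180]]))
np.save('wm.npy',m['world_to_cam'])
save(vision.snapshot('top'),'top1')
E
```

```text
1.4 [448.38158873 139.36877771 339.2449105 ] [-19.78906491  89.99131317 -13.78961694] [ 1.10092841e+01 -1.40755632e+01  9.56731275e+01 -3.68301847e-03
  9.83945499e+01  5.00929821e+00] [0.27712772 0.52524266 0.20968535]
[[251.70311438 134.47759984]
 [251.42379175 266.99475996]
 [251.6720129  204.59388672]
 [332.69712704 176.44216459]]
```

View pics/wrist1.png

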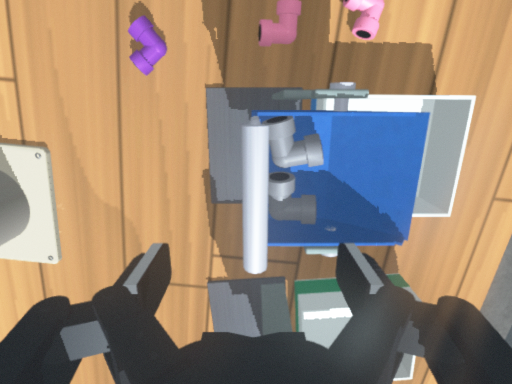

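View pics/top1.png

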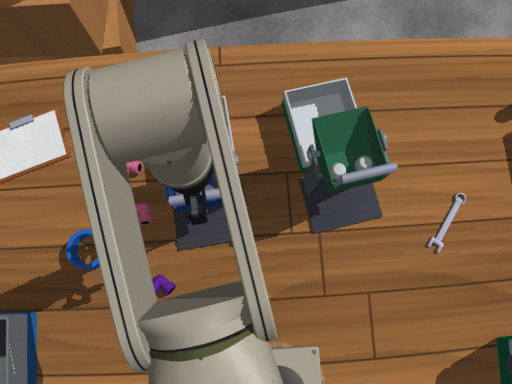

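```bash
python3 - <<'E'
from h import *
m=vision.camera_model('wrist')
im=cv2.imread('pics/wrist1.png'); hsv=cv2.cvtColor(im,cv2.COLOR_BGR2HSV)
mask=((hsv[...,1]<60)&(hsv[...,2]>130)).astype(np.uint8); mask[:, :236]=0;mask[:,275:]=0;mask[:110]=0;mask[282:]=0
n,l,st,c=cv2.connectedComponentsWithStats(mask);i=1+np.argmax(st[1:,4]);print(st[i],c[i])
p=np.argwhere(l==i)[:,::-1].astype(float)
lo,hi=p[:,1].min(),p[:,1].max()
a=p[p[:,1]<lo+25].mean(0);b=p[p[:,1]>hi-25].mean(0);d=(b-a)/(b[1]-a[1])
ends=[a+d*(lo-a[1]),a+d*(hi-a[1])];print(ends)
q=onz(m,ends,265);print(q,q.mean(0),np.linalg.norm(q[0]-q[1]))
v=q[1]-q[0];print(np.degrees(np.arctan2(v[0],-v[1])))
E
```

```text
[ 236  110   39  165 4883] [253.81486791 187.83043211]
[array([251.11164016, 110.        ]), array([255.19596468, 274.        ])]
[[441.61411561 207.96962068 265.        ]
 [457.80552479  77.25675727 265.        ]] [449.7098202  142.61318897 265.        ] 131.71186124497294
7.061262272679153
```

```bash
python3 - <<'E'
import cv2
a=cv2.imread('pics/wrist1.png')[100:290,220:340]
cv2.imwrite('pics/wz.png',cv2.resize(a,None,fx=3,fy=3,interpolation=2))
from h import *
m=vision.camera_model('wrist')
q=onz(m,[(256,118),(256,273)],265);print(q,q.mean(0),np.linalg.norm(q[0]-q[1]))
E
```

```text
[[445.54606881 202.92414541 265.        ]
 [458.37388044  78.28564897 265.        ]] [451.95997463 140.60489719 265.        ] 125.29687763694962
```

View pics/wz.png

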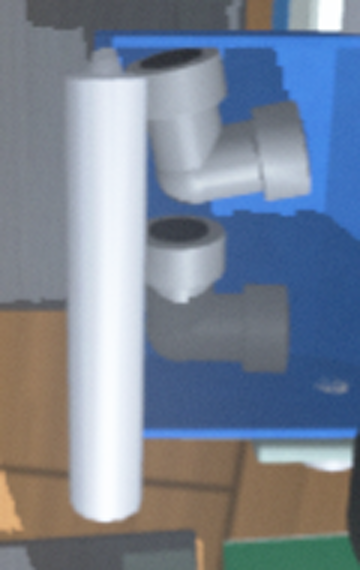

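```bash
python3 -m jog '[[[0.002,0.0015,-0.025],[0,0,0],1],[[0.002,0.0015,-0.05],[0,0,0],1],[[0.002,0.0015,-0.072],[0,0,0],1],[[0.002,0.0015,-0.085],[0,0,0],1],[[0.002,0.0015,-0.085],[0,0,0],1]]' 30; python3 - <<'E'
from h import *
save(vision.snapshot('wrist'),'wrist2')
print(r.sense()['ft_force'])
E
```

```text
time: 1.92
tool_pos: [447.9, 143.0, 250.6]
tcp_rot: [-176.1, 89.7, -170.1]
ft_force: [-0.5, -0.4, 0.4]
finger_gap: 85.4
[-0.64808063 -0.42700059  0.4595297 ]
```

View pics/wrist2.png

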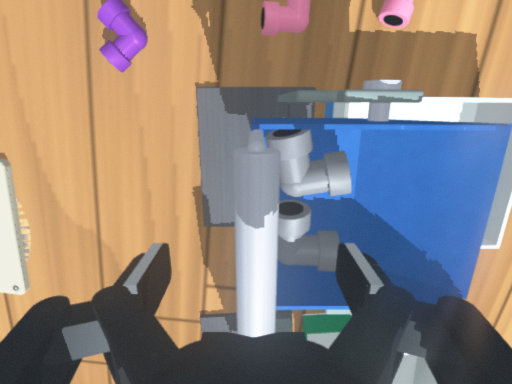

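```bash
python3 -m jog '[[[0,0,0.003],[0,0,0],-1],[[0,0,0.003],[0,0,0],-1],[[0,0,0.003],[0,0,0],-1],[[0,0,0.003],[0,0,0],-1],[[0,0,0.003],[0,0,0],-1]]' 30; python3 -m jog '[[[0,0,0],[0,0,0],-1],[[0,0,0],[0,0,0],-1],[[0,0,0],[0,0,0],-1]]' 30; python3 - <<'E'
from h import *
save(vision.snapshot('wrist'),'wrist3')
s=r.sense();print(s['tool_pos'],s['ft_force'],s['finger_gap'])
E
```

```text
time: 2.38
tool_pos: [450.3, 143.1, 258.2]
tcp_rot: [3.6, 89.9, 9.6]
ft_force: [0.7, -0.4, -0.6]
finger_gap: 25.5
time: 2.63
tool_pos: [449.4, 142.9, 258.1]
tcp_rot: [174.8, 89.9, -179.2]
ft_force: [-5.5, -1.2, 5.4]
finger_gap: 19.1
[449.33556691 142.96806204 258.07573886] [-6.60176199 -0.07363246  6.16363699] 18.8024715940004
```

View pics/wrist3.png

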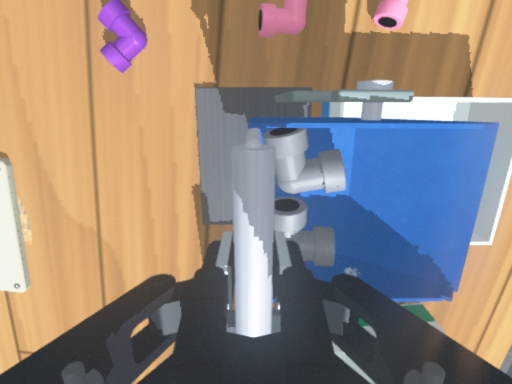

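```bash
python3 - <<'E'
import numpy as np
def p(t): d=85*(np.sin(t)-np.cos(t))+85; return np.array([d*np.cos(.1035),d*np.sin(.1035),85*(np.sin(t)+np.cos(t))-85])
T=[0,.3,.675,1.05,1.425]
for a in T[:-1]:
    n=5 
    st=.06 if a==0 else .075
    print(a,[(p(a+st*k)-p(a)).round(1).tolist() for k in range(1,6)])
print((p(1.5)-p(1.425)).round(1),p(1.5).round(1))
E
```

```text
0 [[5.2, 0.5, 4.9], [10.7, 1.1, 9.6], [16.5, 1.7, 13.8], [22.5, 2.3, 17.8], [28.8, 3.0, 21.3]]
0.3 [[8.1, 0.8, 3.9], [16.4, 1.7, 7.2], [25.0, 2.6, 9.8], [33.7, 3.5, 11.8], [42.6, 4.4, 13.2]]
0.675 [[8.9, 0.9, 0.7], [17.9, 1.9, 0.6], [26.8, 2.8, -0.1], [35.7, 3.7, -1.4], [44.4, 4.6, -3.5]]
1.05 [[8.6, 0.9, -2.7], [16.9, 1.8, -6.0], [25.0, 2.6, -9.9], [32.7, 3.4, -14.5], [40.1, 4.2, -19.6]]
[ 7.   0.7 -5.6] [162.9  16.9   5.8]
```

```bash
python3 -m jog '[[[0.0052,0.0005,0.0049],[0,0,0],-1],[[0.0107,0.0011,0.0096],[0,0,0],-1],[[0.0165,0.0017,0.0138],[0,0,0],-1],[[0.0225,0.0023,0.0178],[0,0,0],-1],[[0.0288,0.003,0.0213],[0,0,0],-1]]' 30
python3 -c "
from h import *
save(vision.snapshot('wrist'),'wrist4');s=r.sense();print(s['tool_pos'],s['ft_force'],s['finger_gap'])"
```

```text
time: 3.1
tool_pos: [476.9, 145.9, 280.2]
tcp_rot: [-179.6, 89.8, -173.6]
ft_force: [-9.9, -1.7, 9.5]
finger_gap: 18.6
[478.21360535 146.05676868 280.80744717] [-14.35658302  -2.24899085  13.7858086 ] 19.108396754283316
```

View pics/wrist4.png

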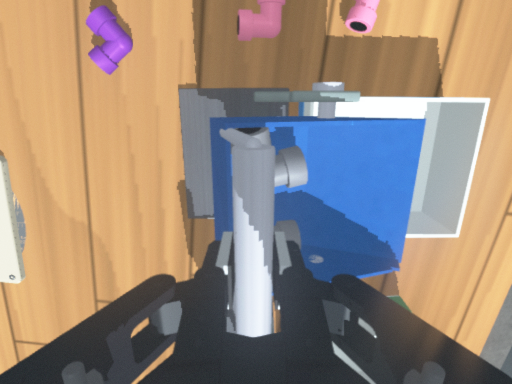

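```bash
python3 -m jog '[[[0.0076,0.0008,0.0049],[0,0,0],-1],[[0.0156,0.0017,0.0092],[0,0,0],-1],[[0.0243,0.0026,0.0118],[0,0,0],-1],[[0.0332,0.0035,0.0138],[0,0,0],-1],[[0.0423,0.0044,0.0152],[0,0,0],-1]]' 30
python3 -c "
from h import *
s=r.sense();print(s['tool_pos'],s['ft_force'],s['finger_gap'])"
```

```text
time: 3.57
tool_pos: [520.2, 150.5, 294.0]
tcp_rot: [172.7, 89.8, 178.7]
ft_force: [-6.1, -0.3, 10.5]
finger_gap: 18.7
[520.17276243 150.52462111 293.9829509 ] [-6.10165759 -0.33530901 10.45707864] 18.711024490262776
```

Radial load has eased; continue over the top.

```bash
python3 -m jog '[[[0.0089,0.0009,0.0012],[0,0,0],-1],[[0.0179,0.0019,0.0016],[0,0,0],-1],[[0.0268,0.0028,0.0009],[0,0,0],-1],[[0.0357,0.0037,-0.0004],[0,0,0],-1],[[0.0444,0.0046,-0.0025],[0,0,0],-1]]' 30
python3 -c "
from h import *
s=r.sense();print(s['tool_pos'],s['ft_force'],s['finger_gap']);save(vision.snapshot('scene'),'sc5')"
```

```text
time: 3.98
tool_pos: [565.9, 155.3, 291.5]
tcp_rot: [83.6, 90.0, 89.6]
ft_force: [-2.2, 1.8, 3.3]
finger_gap: 18.7
[565.93006658 155.30397422 291.48586923] [-2.24115982  1.75936829  3.33701105] 18.74614125243034
```

View pics/sc5.png

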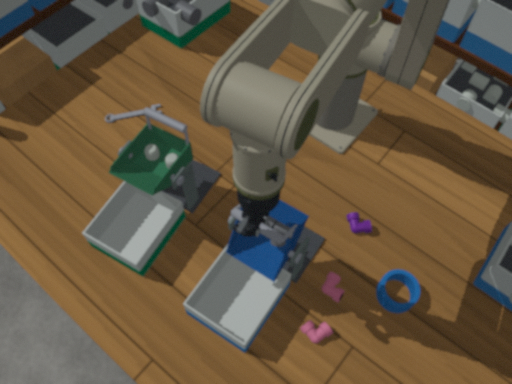

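```bash
python3 -m jog '[[[0.0086,0.0009,-0.0027],[0,0,0],-1],[[0.0169,0.0018,-0.006],[0,0,0],-1],[[0.025,0.0026,-0.0099],[0,0,0],-1],[[0.0327,0.0034,-0.0145],[0,0,0],-1],[[0.0401,0.0042,-0.0196],[0,0,0],-1]]' 30
python3 -c "
from h import *
s=r.sense();print(s['tool_pos'],s['ft_force'],s['finger_gap']);save(vision.snapshot('scene'),'sc6')"
```

```text
time: 4.45
tool_pos: [606.5, 159.4, 271.2]
tcp_rot: [25.3, 90.0, 31.3]
ft_force: [-2.2, 3.1, 2.3]
finger_gap: 18.7
[606.54271459 159.44096072 271.24216043] [-2.16931742  3.08163487  2.27283686] 18.72898089195814
```

View pics/sc6.png

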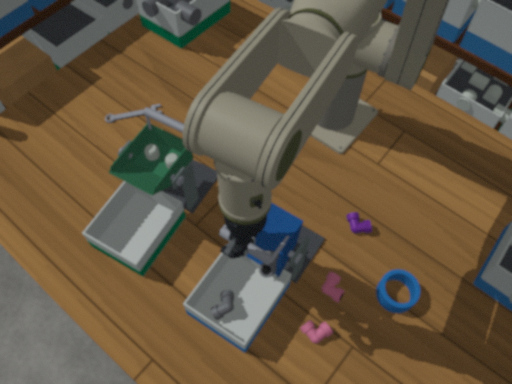

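```bash
python3 -m jog '[[[0.0035,0.0003,-0.0027],[0,0,0],-1],[[0.007,0.0007,-0.0056],[0,0,0],-1],[[0.007,0.0007,-0.0058],[0,0,0],-1],[[0.007,0.0007,-0.0058],[0,0,0],-1],[[0.007,0.0007,-0.0058],[0,0,0],-1]]' 30
python3 -c "
from h import *
s=r.sense();print(s['tool_pos'],s['ft_force'],s['finger_gap']);im=vision.snapshot('scene');save(cv2.resize(im[180:360,150:350],None,fx=3,fy=3),'sc7');save(vision.snapshot('wrist'),'w7')"
```

```text
time: 4.92
tool_pos: [612.3, 160.0, 266.1]
tcp_rot: [168.6, 90.0, 174.6]
ft_force: [-6.1, 3.0, 6.0]
finger_gap: 18.8
[612.27229553 160.01074984 266.11513948] [-6.07580329  3.01862009  6.0008257 ] 18.762109352252025
```

View pics/sc7.png

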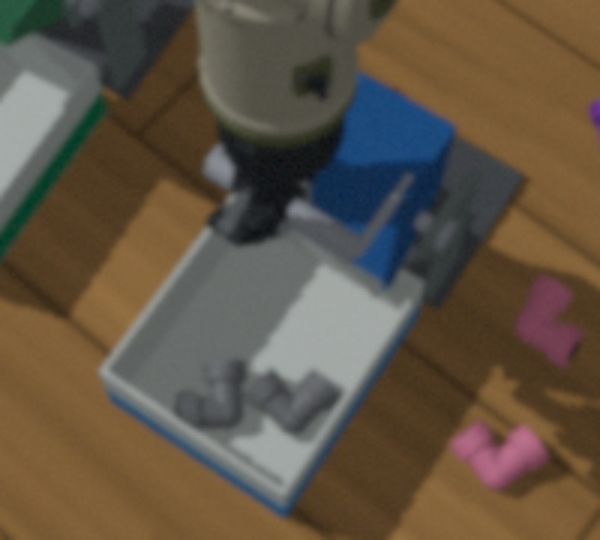

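View pics/w7.png

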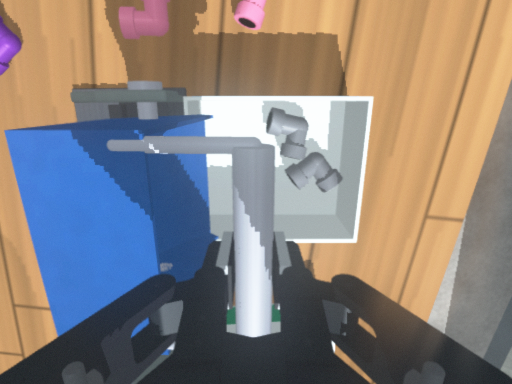

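```bash
python3 - <<'E'
import numpy as np
def p(t): d=86.2*(np.sin(t)-np.cos(t)); return np.array([d*np.cos(.1035),d*np.sin(.1035),86.2*(np.sin(t)+np.cos(t))])
for a in np.arange(1.5,0.01,-.25):
    print(a.round(2),[((p(a-.05*k)-p(a))/1000).round(4).tolist() for k in range(1,6)])
E
```

```text
1.5 [[-0.0047, -0.0005, 0.0039], [-0.0095, -0.001, 0.0075], [-0.0146, -0.0015, 0.0109], [-0.0198, -0.0021, 0.014], [-0.0251, -0.0026, 0.0169]]
1.25 [[-0.0055, -0.0006, 0.0026], [-0.0111, -0.0012, 0.0049], [-0.0168, -0.0017, 0.0069], [-0.0226, -0.0023, 0.0087], [-0.0285, -0.003, 0.0101]]
1.0 [[-0.006, -0.0006, 0.0011], [-0.012, -0.0012, 0.002], [-0.018, -0.0019, 0.0025], [-0.0241, -0.0025, 0.0028], [-0.0301, -0.0031, 0.0027]]
0.75 [[-0.0061, -0.0006, -0.0004], [-0.0121, -0.0013, -0.001], [-0.0181, -0.0019, -0.002], [-0.024, -0.0025, -0.0033], [-0.0298, -0.0031, -0.0049]]
0.5 [[-0.0058, -0.0006, -0.0019], [-0.0114, -0.0012, -0.004], [-0.017, -0.0018, -0.0064], [-0.0224, -0.0023, -0.0092], [-0.0277, -0.0029, -0.0121]]
0.25 [[-0.0051, -0.0005, -0.0032], [-0.0101, -0.001, -0.0067], [-0.0149, -0.0015, -0.0105], [-0.0195, -0.002, -0.0144], [-0.0239, -0.0025, -0.0186]]
```

```bash
python3 -m jog '[[[-0.0024,-0.0002,0.0019],[0,0,0],-1],[[-0.0071,-0.0007,0.0056],[0,0,0],-1],[[-0.012,-0.0012,0.0092],[0,0,0],-1],[[-0.0172,-0.0018,0.0124],[0,0,0],-1],[[-0.0224,-0.0023,0.0154],[0,0,0],-1]]' 30
python3 -c "
from h import *
s=r.sense();print(s['tool_pos'],s['ft_force'],s['finger_gap'])"
```

```text
time: 5.43
tool_pos: [591.7, 157.8, 282.3]
tcp_rot: [4.8, 89.7, 10.8]
ft_force: [5.8, 3.8, 0.5]
finger_gap: 18.9
[591.68869799 157.83706987 282.3010025 ] [5.75506268 3.75862487 0.52465727] 18.854507268964674
```

```bash
python3 -m jog '[[[-0.0058,-0.0006,0.0028],[0,0,0],-1],[[-0.012,-0.0012,0.0055],[0,0,0],-1],[[-0.0183,-0.0019,0.008],[0,0,0],-1],[[-0.0247,-0.0026,0.0101],[0,0,0],-1],[[-0.0312,-0.0033,0.0116],[0,0,0],-1]]' 30
python3 -c "
from h import *
s=r.sense();print(s['tool_pos'],s['ft_force'],s['finger_gap'])"
```

```text
time: 5.85
tool_pos: [561.3, 154.5, 295.9]
tcp_rot: [3.4, 89.5, 9.4]
ft_force: [2.1, 2.8, 3.8]
finger_gap: 18.7
[561.25119737 154.54810355 295.86658307] [2.08258588 2.77782019 3.77759096] 18.713742786972702
```

```bash
python3 -m jog '[[[-0.006,-0.0006,0.0011],[0,0,0],-1],[[-0.012,-0.0012,0.002],[0,0,0],-1],[[-0.018,-0.0019,0.0025],[0,0,0],-1],[[-0.0241,-0.0025,0.0028],[0,0,0],-1],[[-0.0301,-0.0031,0.0027],[0,0,0],-1]]' 30
python3 -c "
from h import *
s=r.sense();print(s['tool_pos'],s['ft_force'],s['finger_gap'])"
```

```text
time: 6.27
tool_pos: [529.1, 151.1, 296.3]
tcp_rot: [1.9, 89.9, 7.9]
ft_force: [0.0, 2.8, 5.3]
finger_gap: 18.9
[529.1458976  151.12293058 296.26632713] [0.01774007 2.83236744 5.33219883] 18.92538518096769
```

```bash
python3 -m jog '[[[-0.0061,-0.0006,-0.0004],[0,0,0],-1],[[-0.0121,-0.0013,-0.001],[0,0,0],-1],[[-0.0181,-0.0019,-0.002],[0,0,0],-1],[[-0.024,-0.0025,-0.0033],[0,0,0],-1],[[-0.0298,-0.0031,-0.0049],[0,0,0],-1]]' 30
python3 -c "
from h import *
s=r.sense();print(s['tool_pos'],s['ft_force'],s['finger_gap'])"
```

```text
time: 6.68
tool_pos: [498.4, 147.8, 290.7]
tcp_rot: [-73.9, 90.0, -67.8]
ft_force: [0.5, 2.1, 4.4]
finger_gap: 19.4
[498.40357662 147.80085639 290.72408814] [0.5093498  2.05688654 4.36157089] 19.363188420304862
```

```bash
python3 -m jog '[[[-0.0058,-0.0006,-0.0019],[0,0,0],-1],[[-0.0114,-0.0012,-0.004],[0,0,0],-1],[[-0.017,-0.0018,-0.0064],[0,0,0],-1],[[-0.0224,-0.0023,-0.0092],[0,0,0],-1],[[-0.0277,-0.0029,-0.0121],[0,0,0],-1]]' 30
python3 -c "
from h import *
s=r.sense();print(s['tool_pos'],s['ft_force'],s['finger_gap'])"
```

```text
time: 7.1
tool_pos: [470.5, 144.8, 278.0]
tcp_rot: [-150.5, 89.9, -144.5]
ft_force: [0.4, 1.4, 3.3]
finger_gap: 18.8
[470.53283104 144.81241871 277.96009624] [0.38584126 1.37005169 3.32870221] 18.826424618995993
```

```bash
python3 -m jog '[[[-0.0045,-0.0005,-0.0029],[0,0,0],-1],[[-0.009,-0.0009,-0.0063],[0,0,0],-1],[[-0.0132,-0.0013,-0.0098],[0,0,0],-1],[[-0.017,-0.0017,-0.0135],[0,0,0],-1],[[-0.0205,-0.0021,-0.0172],[0,0,0],-1]]' 30
python3 -c "
from h import *
s=r.sense();print(s['tool_pos'],s['ft_force'],s['finger_gap'])"
```

```text
time: 7.52
tool_pos: [450.3, 142.8, 260.8]
tcp_rot: [-143.2, 90.0, -137.2]
ft_force: [-0.7, -2.0, 2.4]
finger_gap: 18.9
[450.27488373 142.75093151 260.78234444] [-0.71105809 -2.00909025  2.43351222] 18.91120430372841
```

```bash
python3 -m jog '[[[-0.0008,0,-0.0012],[0,0,0],-1],[[-0.0016,0,-0.0024],[0,0,0],-1],[[-0.002,0,-0.003],[0,0,0],-1],[[-0.002,0,-0.003],[0,0,0],-1],[[-0.002,0,-0.003],[0,0,0],-1]]' 30
python3 -c "
from h import *
s=r.sense();print(s['tool_pos'],s['ft_force'],s['finger_gap']);save(vision.snapshot('wrist'),'w8')"
```

```text
time: 7.93
tool_pos: [449.3, 142.7, 259.8]
tcp_rot: [-16.0, 89.9, -10.0]
ft_force: [-0.5, -4.0, 10.5]
finger_gap: 18.7
[449.33662438 142.70519135 259.84219383] [-0.45312958 -3.98650482 10.51818169] 18.713637547027258
```

View pics/w8.png

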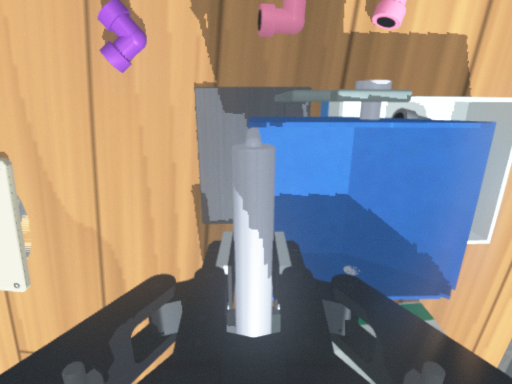

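```bash
python3 -m jog '[[[0,0,0],[0,0,0],-0.4],[[0,0,0],[0,0,0],-0.2],[[0,0,0],[0,0,0],0.3],[[0,0,0],[0,0,0],0.8],[[0,0,0],[0,0,0],0.8]]'; python3 -m jog '[[[0,0,0],[0,0,0],0.8],[[0,0,0],[0,0,0],0.8],[[0,0,0.01],[0,0,0],0.8],[[0,0,0.03],[0,0,0],0.8],[[0,0,0.06],[0,0,0],0.8]]'; python3 -c "
from h import *
s=r.sense();print(s['tool_pos'],s['ft_force'],s['finger_gap']);save(vision.snapshot('wrist'),'w9')"
```

```text
time: 8.4
tool_pos: [448.5, 143.1, 257.9]
tcp_rot: [178.4, 89.9, -175.6]
ft_force: [-0.9, 0.4, 0.7]
finger_gap: 69.4
time: 8.82
tool_pos: [447.5, 142.8, 316.9]
tcp_rot: [-174.9, 89.7, -168.8]
ft_force: [-0.2, -0.0, -0.7]
finger_gap: 77.0
[447.45741205 142.78783051 316.94705523] [-0.16031259 -0.02340215 -0.68436515] 77.00443440392326
```

View pics/w9.png

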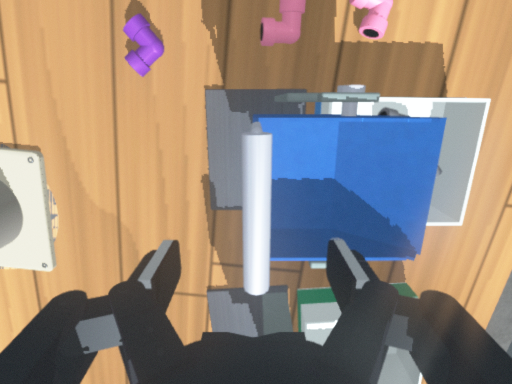

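Released cleanly. I'll raise the arm and back it off, then check the result with the outside cameras.

```bash
python3 -m jog '[[[0,0,0.03],[0,0,0],0.8],[[-0.01,0,0.06],[0,0,0],0.8],[[-0.02,0.02,0.08],[0,0,0],0.8],[[-0.03,0.05,0.09],[0,0,0],0.8],[[-0.04,0.08,0.09],[0,0,0],0.8]]'; python3 -m jog '[[[-0.02,0.035,0],[0,0,0],0.8],[[-0.04,0.07,0],[0,0,0],0.8],[[-0.06,0.105,0],[0,0,0],0.8],[[-0.06,0.12,0],[0,0,0],0.8],[[-0.06,0.12,0],[0,0,0],0.8]]'; python3 -c "
from h import *
im=vision.snapshot('scene');save(im,'sc10');im=vision.snapshot('top');save(im,'t10');s=r.sense();print(s['time'],s['tool_pos'],s['ft_force'])"
```

```text
time: 9.28
tool_pos: [409.3, 223.8, 413.1]
tcp_rot: [16.1, 89.6, 22.0]
ft_force: [1.1, 0.4, -0.3]
finger_gap: 76.6
time: 9.7
tool_pos: [347.2, 346.0, 408.9]
tcp_rot: [81.3, 89.9, 87.6]
ft_force: [0.5, 0.3, 0.3]
finger_gap: 76.8
9.8 [348.53339245 343.40063026 408.83935011] [-0.05818735  0.01389226  0.17819303]
```

View pics/sc10.png

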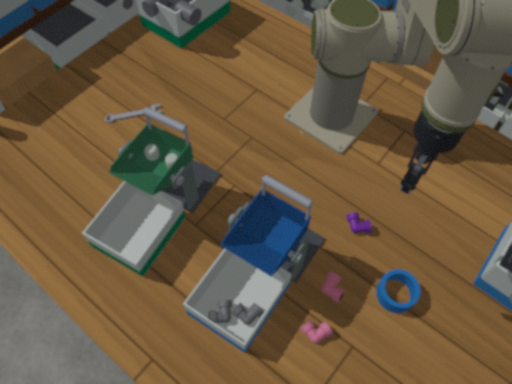

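View pics/t10.png

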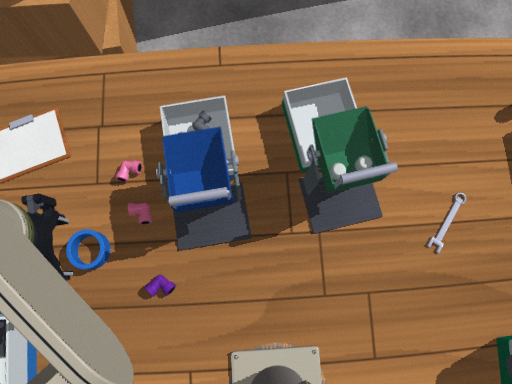

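```bash
python3 -c "
import cv2,numpy as np
for a,b,(y0,y1,x0,x1) in [('scene0','sc10',(170,215,255,315)),('top0','t10',(185,210,160,235)),('scene0','sc10',(110,200,105,195))]:
    A=cv2.imread(f'pics/{a}.png')[y0:y1,x0:x1].astype(int);B=cv2.imread(f'pics/{b}.png')[y0:y1,x0:x1].astype(int);print(np.abs(A-B).mean())
from bench import order; print(order.hand_in())"
```

```text
3.1076543209876544
9.004266666666666
1.942469135802469
the job is handed in; nothing more can be done
None
```

The blue skip was tipped right over, both grey elbows dropped into its carton, and it was brought back upright and let go. I handed the job in at about 9.8 s of the 45 s allowed; the hand-in reports no verdict.

- **Tipping:** I gripped the middle of the bar and carried it along its 120 mm arc. It stopped about 163 mm forward, the distance expected at 1.5 rad. The force there rose to about 8 N against the push, which I took as contact with the dump stop. The scene and wrist pictures at that moment showed both elbows inside the carton.
- **Return:** I held the bar all the way back at a commanded 0.6 rad/s or so, well under the 1.8 rad/s limit. It came back to within 2 mm of where I had first gripped it, and it met resistance at the home stop before I opened the fingers.
- **Final pictures:** The blue skip is empty and upright, and both elbows lie in the blue-banded carton. The arm is well clear, with wrist force near zero.
- **Green skip:** It looks unmoved; the before-and-after picture difference is at noise level. The arm did not go near the pink and purple look-alikes.

**Where checks disagreed or fell short:**
- **Bar position:** Before the grip, the cameras disagreed by up to 5 mm on where the bar was. The tool therefore ran slightly inside the arc at first, adding about 20 N of sideways load at the wrist until I corrected the path by 2 mm.
- **Top-view difference:** The picture difference around the bar from above was larger (9 grey levels, against 3 from the scene camera). I put this down to the elbows no longer being beneath the bar, but did not confirm it.
- **Joint readings:** I had no direct reading of either skip's tilt or speed. Those conclusions rest on the tool position, the wrist force and the pictures.

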